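# Hang a specimen carrier on the conveyor rail, over its lip and past the spring roller

### The job

Pick up the steel specimen carrier by its black tab with the specimen riding in its cup, lift its hook over the front lip of the conveyor rail and lower it into the pocket of the trolley parked there. Press it down by feel until its foot has passed the spring roller and bears on the seat below with a steady push of more than 6 N but never more than 20 N (its weight included). Keep the specimen in the cup, and let go so that it hangs fully home and upright.

Things in the scene. Friction and masses are not known exactly. Their poses are not given: they have to be found in the camera images.
- carrier: Free-standing steel specimen carrier, about 0.2 kg, upright at the start. Origin at the centre of its underside, z up. Square cup 54x54 mm, 17 mm high, floor 4 mm, centred on the origin; above it a C-shaped hanger. When hung its axes are parallel to the rail's: spine in front of the lip (robot side), tongue and foot behind the lip, cup under the rail.
- carrier_grip (a point): Middle of the carrier's black grip tab, 186 mm above its underside, straight above the foot. The tab is 12 mm in x, 24 mm in y and stands from z = 162 to 207 mm of the carrier, on top of the hanger's level arm.
- carrier_foot (a point): Middle of the lowest line of the hook's foot, 112 mm above the carrier's underside, on its centre line (x = y = 0). The foot is a round bead along y, 10 mm thick in x, 24 mm long in y; above it a flat tongue (x = -5 to +2 mm, 20 mm wide) goes up to the arm; its front face is flush with the foot and lies against the lip when hung.
- carrier_spine (a point): Point of the spine beside the hook's opening, at x = -30, y = 0, z = 135 mm of the carrier. The flat spine is 6 mm thick in x, 24 mm wide, rises from the cup's edge to the level arm, whose underside is at z = 154 mm and which runs from the spine to the tongue. The hook opens downward between spine and tongue, 22 mm clear beside the foot.
- mount_0: Black resin-mounted specimen, a disc 30 mm in diameter, 20 mm high, 35 g, lying loose in the carrier's cup. Origin at the centre of its underside.
- rail: Fixed aluminium conveyor rail on two posts: a channel open upward, 280 mm long in its y. Origin on the bench under the inner face of its front lip, mid-length; x across the channel away from the robot, z up. Front lip x = -4 to 0 mm, round top at z = 175 mm; channel floor z = 136, underside 130 mm; back wall x = 34 to 38 mm, top at 183 mm. Posts at y = +-135 mm, free space between them.
- pocket (a point): Mouth of the pocket in the steel trolley parked somewhere along the rail: where the middle of the foot should enter, 6 mm behind the lip's inner face, at the height of the lip's top. Axes as the rail's. The pocket is 34 mm long in y, between two cheeks that rise 3 mm above the lip; lip and roller bound it in x. Round foot and lip top guide it in. The hard seat at its bottom lies 17 to 35 mm below this point: set by hand, not measured.
- roller_side (a point): Point above the rest position of the spring roller on the pocket's far side, 6 mm farther in x than the pocket point, same height. The roller (8 mm thick, along y, axis 8 mm above the seat, wherever that is) springs towards the lip with 3 to 7 N. Pushing the foot down past it takes some 4 to 10 N (more if the foot is too far from the lip), beginning some 9 to 11 mm above the seat; then it holds the foot down. Weight alone does not pass it.
Mind the look-alikes: they are no part of the job. Leave any purple or yellow look-alike of the carrier alone.

How it is judged:
On the way, in this order (a step that is already met when the one before it is completed fails the run):
1. the carrier is lifted well clear of the bench (height (world z) of carrier above 0.04 m), for 0.1 s.
2. the foot is behind the lip and below its top (x of carrier_foot in the frame of rail between 0.002 and 0.016 m and z of carrier_foot in the frame of rail below 0.172 m), for 0.1 s.
3. the foot is pressed home on the seat (contact force between carrier and seat_pad above 6 N), for 0.2 s.
At the end, for the whole second after the job is handed in: The carrier hangs at rest in the trolley's pocket: its foot is behind the lip (2 to 14 mm behind its inner face), past the roller and bearing on the seat with at least 0.4 N, upright within 0.12 rad, and the specimen lies in its cup (contact force between carrier and seat_pad above 0.4 N and x of carrier_foot in the frame of rail between 0.002 and 0.014 m and z of carrier_foot in the frame of rail below 0.162 m and angle between carrier's own z axis and vertical below 0.12 rad and z of mount_0 in the frame of carrier below 0.012 m and horizontal distance between mount_0 and carrier below 0.02 m and linear speed of carrier below 0.01 m/s); the robot touches nothing.
It fails at once if the carrier is pressed on the seat with more than 20 N (contact force between carrier and seat_pad above 20 N).
It fails at once if the specimen falls out of the cup (distance between mount_0 and carrier above 0.05 m).
It also fails if it takes over 64 s, if anything falls off the work surface, if the arm or the gripper's body presses on something with over 40 N, if the wrist force passes 120 N, or if a joint passes its speed limit or range.

### The arm

A 7-joint arm with a two-finger parallel gripper is mounted at the origin on a cart in front of the work surface, level with it; the furniture and walls round the work are solid. World frame = base frame: x ahead of the robot, y to its left, z up, the work surface at z = 0. Lengths are in m, angles in rad, forces in N, time in s.
With the tool pointing down it reaches from about 0.425 to 0.825 m from the base axis. Payload 3.6 kg.
Tool frame: the origin (TCP) lies at the very end of the fingers, on their centre line; the grasp point (between the pads) lies 19 mm behind it; z points along the fingers, y is the line along which they close (so a half turn about z gives the same grasp; the last joint's range is limited). The gripper opens to 93 mm and grips with 3 to 60 N. Pads are 15 mm wide; open, the fingers measure 128 mm over their backs; the gripper's body (75 mm by 188 mm) begins 65 mm behind the grasp point.
Start: joints at [1.179, 0.615, -0.013, 1.423, 0.008, 1.103, -0.04], TCP at [0.233, -0.607, 0.219] pointing down, gripper open.
Joint ranges: [-3.12, 3.12], [-0.3, 2.06], [-1.34, 1.32], [0.26, 2.42], [-1.36, 4.5], [0.01, 1.98], [-2.84, 2.84]. Speed limits (rad/s): [2.79, 2.79, 3.14, 3.14, 3.14, 3.14, 3.14].

### API

Orientations are given as a unit quaternion [x, y, z, w].
In Python, from station import arm gives the robot as it stands. The module is installed in compiled form; this text tells all that it offers.
- The arm moves only by the tool jog_arm, never from a script. Its argument "deltas" is a list of rows, each a list of 2 entries, a list of its own where there are three numbers: the shift along the world's x, y, z in mm, then the turn about the world's z in degrees. In form: [[[dx, dy, dz], roll], ...]. A call has 1 to 8 rows; each row is the pose to reach, as a shift and turn from the pose commanded when the call began; what a row does not reach only later rows make up. A row lasts 1/8 s, in which the tool goes at most 62.5 mm and 10.7 degrees, less where a joint would pass 70% of its speed; a pose out of reach is approached as far as the arm can. A call with a gripper value outside its range is refused whole. "gripper" is the gripper command: -1 is fully open, 1 is shut, values between are in proportion, set as the call begins (left out, the last holds). The fingers move at their own pace and stop on an object; "squeeze" is the grip in N (left out, the last holds). Time passes only in rows, so rows that repeat a pose let the fingers close. It gives the time, the measured TCP pose, the force, the opening and the grip force at its end, in the units of the state.
- arm.state(): the state, without advancing time (a new reading comes with each control period).
- arm.grab_frame(name): name is "side" or "top"; returns a dict with "img" (384x512x3 uint8, blue, green, red), "camera_matrix" (3x3 intrinsics, pixels), "cam_to_world" (4x4, takes a point from camera to world coordinates). Camera axes: x right, y down, z forward; pixel columns grow to the right and rows downward; lengths in m; the calibration is good to about 2 mm. A picture is of the moment at which its call begins. There is no depth.
- arm.hand_in(): hands the job in; it is judged then, once.
Trained networks look in a picture, given as the dict that the camera call returned (one of the last four; its "shot" number tells which), for a name from the list of things; names that differ only in an ending like _2 or _b are one class to them, and where a whole thing is asked for, a point or a joint stands for the part that bears it (a point fixed in the world has none). Each returns a list of dicts, best first, with "p" (0 to 1); they miss things now and then, are a little off and sometimes report something else, mostly with a low value. They report only what shows in the picture. A call takes as long as a camera call. They do not tell look-alikes from the thing itself.
- arm.boxes_of(query, picture): "rect" ([left, top, right, bottom] in pixels, round what is visible of it).
- arm.tip_of(query, picture): "location" ([column, row] in pixels: a listed point, or the origin of a listed thing).
The state is a dict: "clock": time; "joints": joint angles; "dq": joint speeds; "tau": joint torques, N m; "tcp_pos": TCP position; "tcp_rot": TCP orientation; "contact_force": force on the tool from outside, world axes, zero at the start; "ft_torque": the same for the moment, N m; "grip_width": finger opening in m; "gripper_force": force on a finger pad.
Only numpy, scipy, OpenCV 4.12 (cv2) and the standard library are available. Lean on these libraries where they do the work, as an engineer would, in place of code of your own. Each camera call takes 0.05 s, during which the arm holds its last target. There are 200 camera calls.

## Working session

There is one attempt and no reset: what is moved stays moved. The work goes in short steps, Python scripts to look and compute and a tool call to move; the robot and the scene stay as the last step left them, time stands still between calls to the robot, and variables do not carry over. Pictures are saved under pics/ and viewed, at most 10 in all, crops included, and the job is handed in when it is done.

Besides the shell and the picture viewer there is one more tool, called by a JSON object that holds its "fn" and its "kwargs". jog_arm: Moves the arm, as the interface text tells. Its arguments: {"type":"object","properties":{"deltas":{"type":"array","items":{"type":"array"}},"gripper":{"type":"number"},"squeeze":{"type":"number"}},"required":["deltas"]}

```bash
mkdir -p pics
cat > h.py <<'E'
from station import arm
import cv2, numpy as np
def grab(n):
    f=arm.grab_frame(n); return f
def ray(f,px):
    K=f["camera_matrix"];T=np.array(f["cam_to_world"])
    d=T[:3,:3]@np.linalg.inv(K)@np.array([px[0],px[1],1.]);return T[:3,3],d/np.linalg.norm(d)
def tri(f1,p1,f2,p2):
    a,u=ray(f1,p1);b,v=ray(f2,p2)
    s=np.linalg.lstsq(np.c_[u,-v],b-a,rcond=None)[0]
    P,Q=a+s[0]*u,b+s[1]*v
    return (P+Q)/2,np.linalg.norm(P-Q)
def proj(f,P):
    T=np.array(f["cam_to_world"]);c=T[:3,:3].T@(np.array(P)-T[:3,3]);q=f["camera_matrix"]@c;return q[:2]/q[2]
E
python3 - <<'E'
from h import *
s=arm.state();print(s)
F={n:grab(n) for n in("side","top")}
for n,f in F.items():
    cv2.imwrite(f"pics/{n}0.png",f["img"]);print(n,np.round(f["cam_to_world"],3).tolist())
    for q in["carrier","mount_0","rail"]:
        print(q,[(np.round(d["rect"]).tolist(),round(d["p"],2)) for d in arm.boxes_of(q,f)])
    for q in["carrier","carrier_grip","carrier_foot","carrier_spine","mount_0","rail","pocket","roller_side"]:
        print(q,[(np.round(d["location"],1).tolist(),round(d["p"],2)) for d in arm.tip_of(q,f)])
E
```

```text
{'clock': 0.0, 'joints': array([ 1.17850548,  0.61592675, -0.01261186,  1.42491202,  0.00809729,
        1.10337726, -0.0403891 ]), 'dq': array([-8.35362003e-04, -2.20651315e-04,  1.25206268e-03, -1.15799355e-03,
       -9.43368531e-04,  9.71732105e-06,  1.01337720e-03]), 'tau': array([-6.06561771e-04, -4.58935547e+01,  2.08901921e-01, -1.65742671e+01,
       -6.10026042e-02,  2.04608281e-02,  2.69695674e-04]), 'tcp_pos': array([ 0.23221892, -0.60625052,  0.21747195]), 'tcp_rot': array([ 9.83313785e-01,  1.81913013e-01, -2.52364116e-04, -1.26163061e-03]), 'contact_force': array([-0.02672557,  0.10546268,  0.11457633]), 'ft_torque': array([ 0.01513142, -0.00773647, -0.02806821]), 'gripper_force': 0.0, 'grip_width': 0.09291950791007537}
side [[-0.954, -0.109, 0.279, 0.277], [-0.3, 0.349, -0.888, 1.111], [-0.001, -0.931, -0.365, 0.482], [0.0, 0.0, 0.0, 1.0]]
carrier [([237.0, 224.0, 275.0, 341.0], 0.98), ([294.0, 163.0, 317.0, 244.0], 0.68)]
mount_0 [([264.0, 225.0, 274.0, 238.0], 0.56)]
rail [([243.0, 134.0, 284.0, 207.0], 0.73)]
carrier [([270.1, 237.1], 0.9), ([303.6, 230.5], 0.72)]

[... 461 characters left out ...]
282], [0.0, 0.0, 0.0, 1.0]]
carrier [([254.0, 220.0, 276.0, 238.0], 0.81), ([241.0, 188.0, 263.0, 206.0], 0.61), ([122.0, 207.0, 155.0, 230.0], 0.57)]
mount_0 []
rail [([308.0, 151.0, 422.0, 184.0], 0.75)]
carrier [([250.6, 199.7], 0.77), ([265.2, 226.7], 0.74), ([140.9, 216.4], 0.56)]
carrier_grip [([128.2, 225.1], 0.81), ([251.7, 196.1], 0.66), ([268.2, 231.5], 0.64), ([254.7, 203.6], 0.57)]
carrier_foot [([268.4, 229.2], 0.76), ([134.0, 221.6], 0.68), ([252.4, 197.3], 0.66)]
carrier_spine [([134.1, 211.8], 0.97), ([252.3, 203.1], 0.87), ([259.5, 231.8], 0.56)]
mount_0 [([392.8, 160.9], 0.48)]
rail [([356.3, 174.2], 0.55)]
pocket [([392.5, 162.1], 0.5)]
roller_side [([392.7, 161.9], 0.61)]
```

View pics/side0.png

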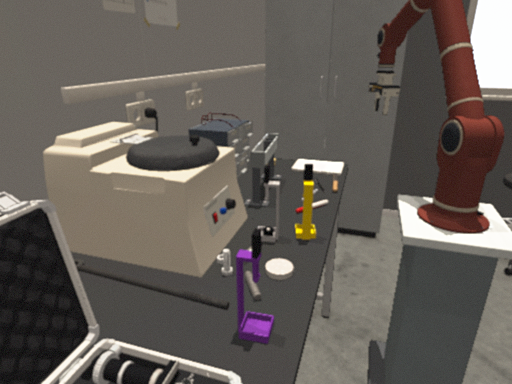

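View pics/top0.png

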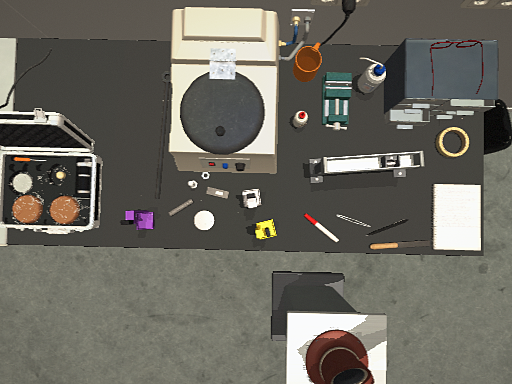

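The look-alike candidates are:
- Steel carrier: side (270,237), top (251,198).
- Yellow carrier: side (304,231), top (265,229).
- Purple carrier: side (256,325), top (141,218).

By the description I choose the steel (grey) one. The rail runs through top (308–422, 151–184), with the trolley near (392,161). A close crop will check the choice.

Run:
```python
import cv2,numpy as np
s=cv2.imread("pics/side0.png");t=cv2.imread("pics/top0.png")
a=cv2.resize(s[125:250,225:325],None,fx=4.5,fy=4.5,interpolation=cv2.INTER_CUBIC)
b=cv2.resize(t[180:215,232:272],(340,298),interpolation=cv2.INTER_CUBIC)
c=cv2.resize(t[145:190,300:428],(340,120),interpolation=cv2.INTER_CUBIC)
o=np.zeros((600,800,3),np.uint8);o[:a.shape[0],:a.shape[1]]=a;o[:298,455:795]=b;o[310:430,455:795]=c
cv2.imwrite("pics/c1.png",o)
c=cv2.resize(t[140:195,300:430],(780,330),interpolation=cv2.INTER_CUBIC);cv2.imwrite("pics/c2.png",c)
```

```text
(no output)
```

View pics/c1.png

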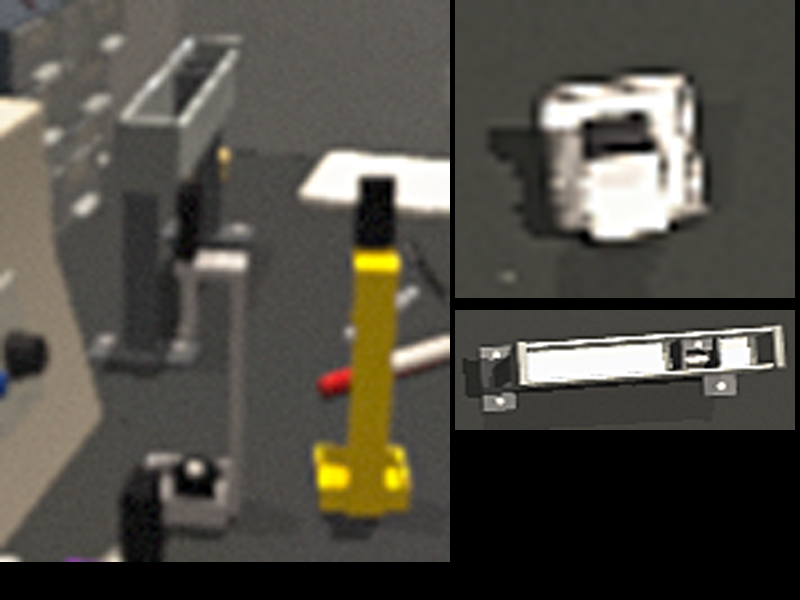

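View pics/c2.png

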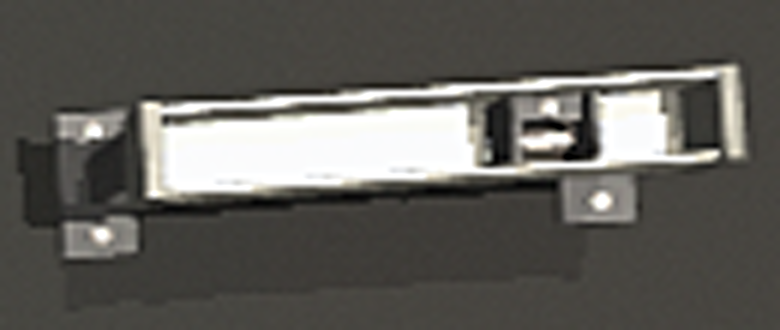

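```bash
cat > fit.py <<'E'
from h import *
from scipy.optimize import minimize
def T(p,P):
    c,s=np.cos(p[2]),np.sin(p[2]);P=np.array(P)/1000
    return np.c_[c*P[:,0]-s*P[:,1]+p[0],s*P[:,0]+c*P[:,1]+p[1],P[:,2]]
def box(x0,x1,y0,y1,z0,z1,tops=False):
    L=[]
    for z in ([z1] if tops else [z0,z1]):
        q=[(x0,y0,z),(x1,y0,z),(x1,y1,z),(x0,y1,z)]
        L+=[(q[i],q[(i+1)%4]) for i in range(4)]
    if not tops: L+=[((x,y,z0),(x,y,z1)) for x in(x0,x1) for y in(y0,y1)]
    return L
CAR=box(-27,27,-27,27,0,17)+box(-33,-27,-12,12,17,160)+box(-33,6,-12,12,154,162)+box(-6,6,-12,12,162,207)
RAIL=box(-4,0,-140,140,0,175,True)+box(34,38,-140,140,0,183,True)+[((-4,-140,130),(-4,140,130)),((-4,-140,175),(-4,-140,130)),((-4,140,175),(-4,140,130))]
def draw(f,p,L,sc,roi,col=(0,0,255)):
    x,y,w,h=roi;im=cv2.resize(f["img"][y:y+h,x:x+w],None,fx=sc,fy=sc,interpolation=cv2.INTER_CUBIC)
    add(im,f,p,L,sc,roi,col);return im
def add(im,f,p,L,sc,roi,col):
    for a,b in L:
        q=[tuple(int(round(v)) for v in (proj(f,P)-np.array(roi[:2])+.5)*sc) for P in T(p,[a,b])]
        cv2.line(im,q[0],q[1],col,1)
E
python3 - <<'E'
from fit import *
S=grab("side");U=grab("top")
print(S["camera_matrix"].tolist(),U["camera_matrix"].tolist())
for n,a,b in[("grip",(267,170.3),(251.7,196.1)),("foot",(270.2,190.4),(252.4,197.3)),("spine",(279.4,191.8),(252.3,203.1)),("car",(270.1,237.1),(250.6,199.7)),("rail",(268.1,190.9),(356.3,174.2)),("pocket/roller",(269.4,145.5),(392.6,162)),("machine corner",(236,150),(277,165))]:
    print(n,*np.round(tri(S,a,U,b),4))
def plane(f,px,z):
    o,d=ray(f,px);return o+d*(z-o[2])/d[2]
for px,z in[((325.8,172.5),.175),((419.7,166.2),.175),((325.8,157.2),.183),((419.7,152),.183),((300+546/6,140+130/6),.178),((251.7,196.1),.186)]: print(px,np.round(plane(U,px,z),4))
E
```

```text
[[349.81806597258077, 0.0, 258.8095995148488], [0.0, 349.81806597258077, 187.8211604968517], [0.0, 0.0, 1.0]] [[393.77037548640146, 0.0, 253.20203369188968], [0.0, 393.77037548640146, 194.52290439864825], [0.0, 0.0, 1.0]]Traceback (most recent call last):
  File "<stdin>", line 5, in <module>
    return _wrapfunc(a, 'round', decimals=decimals, out=out)
    return _wrapit(obj, method, *args, **kwds)
    conv = _array_converter(obj)
ValueError: setting an array element with a sequence. The requested array has an inhomogeneous shape after 1 dimensions. The detected shape was (2,) + inhomogeneous part.
```

```bash
cat >> fit.py <<'E'
def plane(f,px,z):
    o,d=ray(f,px);return o+d*(z-o[2])/d[2]
def gradmap(f,sg):
    g=cv2.GaussianBlur(cv2.cvtColor(f["img"],cv2.COLOR_BGR2LAB).astype(np.float32),(0,0),sg)
    m=np.sqrt(sum(cv2.Sobel(g[...,i],cv2.CV_32F,1,0)**2+cv2.Sobel(g[...,i],cv2.CV_32F,0,1)**2 for i in range(3)))
    return np.sqrt(m)
def score(p,L,fs,gs):
    t=0
    for f,g in zip(fs,gs):
        P=np.concatenate([np.linspace(a,b,max(3,int(np.linalg.norm(np.subtract(a,b))/3))) for a,b in L])
        q=np.array([proj(f,x) for x in T(p,P)],np.float32)
        t+=cv2.remap(g,q[:,:1].copy(),q[:,1:].copy(),cv2.INTER_LINEAR).mean()
    return -t
def fit(p,L,fs,r=(.008,.008,.15)):
    p=np.array(p,float)
    for sg in(1.6,.8):
        gs=[gradmap(f,sg) for f in fs]
        b=min((minimize(score,p+np.array(r)*d,args=(L,fs,gs),method="Nelder-Mead",options=dict(xatol=1e-5,fatol=1e-4,initial_simplex=[p+np.array(r)*d+np.array(e) for e in([0,0,0],[.003,0,0],[0,.003,0],[0,0,.05])])) for d in np.array([[0,0,0],[1,0,0],[-1,0,0],[0,1,0],[0,-1,0],[0,0,1],[0,0,-1]])/1.5),key=lambda r:r.fun)
        p=b.x
    return p,b.fun
E
python3 - <<'E'
from fit import *
S=grab("side");U=grab("top")
for n,a,b in[("grip",(267,170.3),(251.7,196.1)),("foot",(270.2,190.4),(252.4,197.3)),("spine",(279.4,191.8),(252.3,203.1)),("car",(270.1,237.1),(250.6,199.7)),("rail",(268.1,190.9),(356.3,174.2)),("pocket/roller",(269.4,145.5),(392.6,162)),("machine corner",(236,150),(277,165))]:
    r=tri(S,a,U,b);print(n,np.round(r[0],4),round(r[1],4))
E=[]
for px,z in[((325.8,172.5),.175),((419.7,166.2),.175),((325.8,157.2),.183),((419.7,152),.183),((300+546/6,140+130/6),.178),((251.7,196.1),.186)]: E.append(plane(U,px,z));print(px,np.round(E[-1],4))
d=E[0]-E[1];m=(E[0]+E[1])/2;yaw=np.arctan2(-d[0],d[1]);print("len",np.linalg.norm(d),"yaw",yaw)
r0=[m[0]+.002,m[1],yaw]
rails=[fit(r0,RAIL,fs) for fs in([U],[S],[U,S])]
c0=[.48,.27,.0];c0[:2]=E[-1][:2]
cars=[fit(c0,CAR,fs) for fs in([U],[S],[U,S])]
for k in rails+cars: print(np.round(k[0],4),round(float(k[1]),2))
R=rails[2][0];C=cars[2][0]
o=np.zeros((600,800,3),np.uint8)
for roi,f,sc,xy in[((225,125,100,125),S,4,(0,0)),((300,140,130,55),U,3,(405,0)),((232,180,40,35),U,8,(405,200))]:
    im=draw(f,R,RAIL,sc,roi);add(im,f,C,CAR,sc,roi,(0,200,0));o[xy[1]:xy[1]+im.shape[0],xy[0]:xy[0]+im.shape[1]]=im[:,:800-xy[0]]
cv2.imwrite("pics/f1.png",o)
E
```

```text
grip [0.5147 0.2807 0.1925] 0.0014
foot [0.5099 0.2783 0.1361] 0.0059
spine [0.489  0.2773 0.1344] 0.014
car [ 0.5066  0.2854 -0.0008] 0.006
rail [ 0.6044 -0.0572 -0.0059] 0.0062
pocket/roller [ 0.623  -0.1224  0.1507] 0.0007
machine corner [0.6109 0.2181 0.2218] 0.0258
(325.8, 172.5) [0.5861 0.0735 0.175 ]
(419.7, 166.2) [ 0.61   -0.1901  0.175 ]
(325.8, 157.2) [0.6283 0.0756 0.183 ]
(419.7, 152) [ 0.6489 -0.1866  0.183 ]
(391.0, 161.66666666666666) [ 0.6206 -0.1084  0.178 ]
(251.7, 196.1) [0.5143 0.2806 0.186 ]
len 0.2647071315344007 yaw 0.09033580153998626
[ 0.6034 -0.0608  0.0974] -16.98
[ 0.6074 -0.0675  0.1045] -12.74
[ 0.6048 -0.0624  0.101 ] -29.1
[0.5162 0.2842 0.1608] -19.6
[0.5167 0.2819 0.2335] -10.78
[0.5162 0.2843 0.2003] -30.23
```

View pics/f1.png

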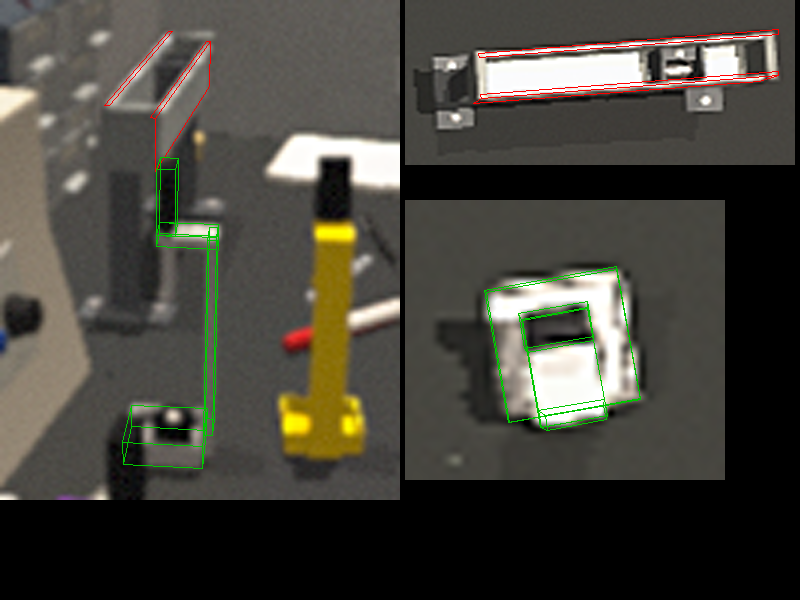

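{"fn": "jog_arm", "kwargs": {"deltas": [[[38,48,13],9.5],[[77,97,26],19],[[116,146,39],28.5],[[155,195,52],38],[[193,243,65],47.5],[[232,292,78],57],[[271,341,91],66.5],[[310,390,105],76]], "gripper": -0.1}}

```text
clock: 2.4
tcp_pos: [0.5379, -0.2225, 0.3224]
tcp_rot: [0.661, 0.75, -0.0, 0.0]
contact_force: [0.9, -0.9, 0.2]
grip_width: 0.051
gripper_force: 0.0
```

Run:
```python
from fit import *
S=grab("side");U=grab("top")
b=plane(U,(277,172),0);print("base corner",b)
for r in(143,150,157):
    o,d=ray(S,(237,r));t=np.linalg.lstsq(d[:2,None],b[:2]-o[:2],rcond=None)[0][0];print(r,(o+t*d)[2],o+t*d)
print(plane(U,(392.5,162),.175))
```

```text
base corner [0.60203699 0.20206351 0.        ]
143 0.2401182797976756 [0.62406121 0.21055724 0.24011828]
150 0.21982399553513415 [0.62450301 0.21074041 0.219824  ]
157 0.19922384615693606 [0.62495129 0.2109268  0.19922385]
[ 0.62013208 -0.11363542  0.175     ]
```

{"fn": "jog_arm", "kwargs": {"deltas": [[[0,62,0],0],[[0,124,0],1],[[0,186,0],2],[[-6,248,0],2],[[-12,310,-5],2],[[-18,372,-10],2],[[-24,434,-15],2],[[-27,495,-25],2]]}}

```text
clock: 3.5
tcp_pos: [0.5102, 0.2724, 0.297]
tcp_rot: [0.65, 0.76, 0.001, 0.001]
contact_force: [1.5, 0.3, -0.4]
grip_width: 0.0513
gripper_force: 0.0
```

{"fn": "jog_arm", "kwargs": {"deltas": [[[0,0,0],0],[[0,0,0],0]]}}

```text
clock: 3.75
tcp_pos: [0.5104, 0.27, 0.2964]
tcp_rot: [0.65, 0.76, -0.001, 0.0]
contact_force: [-0.9, -1.2, -0.2]
grip_width: 0.0508
gripper_force: 0.0
```

{"fn": "jog_arm", "kwargs": {"deltas": [[[5,13,-15],1],[[5,13,-35],1],[[5,13,-60],1],[[5,13,-60],1],[[5,13,-60],1]]}}

```text
clock: 4.38
tcp_pos: [0.5157, 0.2839, 0.2372]
tcp_rot: [0.644, 0.765, 0.001, 0.0]
contact_force: [0.3, -0.1, -0.5]
grip_width: 0.0515
gripper_force: 0.0
```

Run:
```python
from fit import *
S=grab("side");U=grab("top");print(arm.state()["tcp_pos"])
t=arm.state()["tcp_pos"];print("tcp px",proj(S,t),proj(U,t))
a=cv2.resize(S["img"][140:250,220:320],(500,550),interpolation=cv2.INTER_CUBIC)
b=cv2.resize(U["img"][175:225,230:280],(300,300),interpolation=cv2.INTER_CUBIC)
o=np.zeros((600,800,3),np.uint8);o[:550,:500]=a;o[:300,500:]=b
c=cv2.resize(U["img"][150:180,372:412],(300,225),interpolation=cv2.INTER_CUBIC);o[320:545,500:]=c
cv2.imwrite("pics/g1.png",o)
```

```text
[0.51568161 0.28434345 0.23776488]
tcp px [266.63526779 153.81621497] [250.0781466 194.7867964]
```

View pics/g1.png

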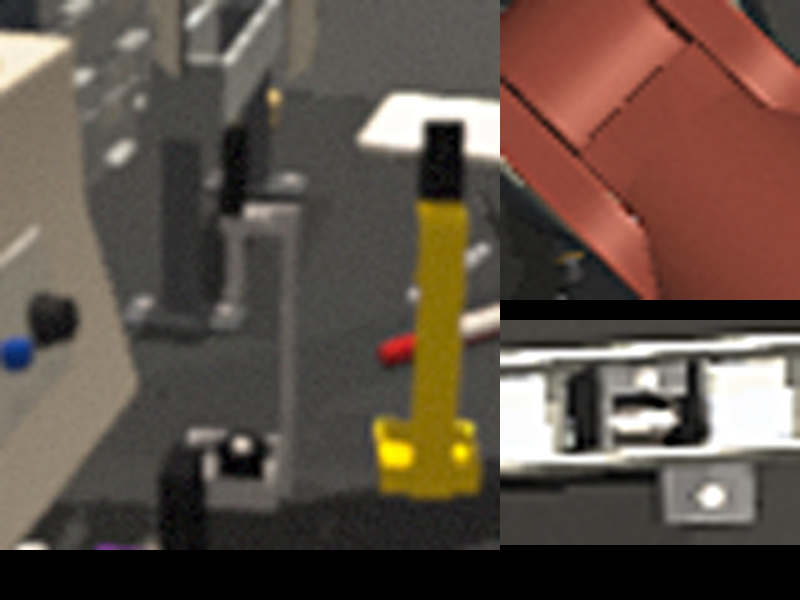

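{"fn": "jog_arm", "kwargs": {"deltas": [[[0,0,-20],0],[[0,0,-40],0],[[0,0,-61],0],[[0,0,-61],0]]}}

```text
clock: 4.97
tcp_pos: [0.5146, 0.2835, 0.1751]
tcp_rot: [0.643, 0.766, -0.001, -0.0]
contact_force: [0.1, 0.0, 0.1]
grip_width: 0.0512
gripper_force: 0.0
```

{"fn": "jog_arm", "kwargs": {"deltas": [[[0,0,0],0],[[0,0,0],0],[[0,0,0],0],[[0,0,0],0],[[0,0,0],0],[[0,0,0],0]], "gripper": 1, "squeeze": 45}}

```text
clock: 5.72
tcp_pos: [0.5151, 0.2842, 0.1759]
tcp_rot: [0.643, 0.766, 0.0, 0.0]
contact_force: [-0.7, -0.5, 1.2]
grip_width: 0.0113
gripper_force: 45.0
```

{"fn": "jog_arm", "kwargs": {"deltas": [[[0,0,5],0],[[0,0,15],0],[[0,0,30],0],[[0,0,48],0],[[0,0,66],0],[[0,0,84],0],[[0,0,98],0],[[0,0,105],0]]}}

```text
clock: 6.72
tcp_pos: [0.5152, 0.2843, 0.282]
tcp_rot: [0.643, 0.766, 0.001, 0.0]
contact_force: [0.2, 0.4, -3.0]
grip_width: 0.0115
gripper_force: 45.0
```

Run:
```python
from fit import *
s=arm.state();print(s["tcp_pos"],s["contact_force"],s["grip_width"],s["ft_torque"])
U=grab("top")
print("pocket",plane(U,(391.7,162),.178))
```

```text
[0.51515337 0.28434077 0.28197749] [ 0.16709412  0.38930063 -3.01385145] 0.011527507527947255 [ 0.02323894 -0.1054981   0.03113559]
pocket [ 0.619681  -0.1103613  0.178    ]
```

{"fn": "jog_arm", "kwargs": {"deltas": [[[0,-10,0],0],[[1,-30,0],-1],[[3,-60,0],-2],[[6,-95,0],-3],[[9,-135,0],-4.4],[[12,-175,0],-4.4],[[14,-215,0],-4.4],[[16,-255,0],-4.4]]}}

```text
clock: 7.78
tcp_pos: [0.5302, 0.0256, 0.2802]
tcp_rot: [0.673, 0.74, -0.001, -0.0]
contact_force: [0.2, -0.8, -2.9]
grip_width: 0.0118
gripper_force: 45.0
```

{"fn": "jog_arm", "kwargs": {"deltas": [[[2,-40,0],0],[[4,-75,0],0],[[4,-105,0],0],[[4,-125,0],0],[[4,-135,0],0],[[4,-138,0],0],[[4,-138,0],0]]}}

```text
clock: 8.65
tcp_pos: [0.5348, -0.1083, 0.2806]
tcp_rot: [0.672, 0.741, 0.0, -0.0]
contact_force: [-0.7, -0.0, -2.8]
grip_width: 0.0121
gripper_force: 45.0
```

Run:
```python
from fit import *
s=arm.state();t=s["tcp_pos"];q=s["tcp_rot"];yaw=2*np.arctan2(q[1],q[0])-np.pi/2
print(t,np.degrees(yaw),s["contact_force"],s["ft_torque"])
S=grab("side");U=grab("top")
def off(p):return [(np.array(a)+[0,0,p*1000],np.array(b)+[0,0,p*1000]) for a,b in CAR]
z0=t[2]-.1755
L=off(z0)+box(-5,2,-10,10,112+z0*1e3,154+z0*1e3)
c=fit([t[0],t[1],yaw],L,[S]);print("fit side",c)
for q in["carrier","carrier_grip","carrier_foot","carrier_spine","pocket","roller_side","mount_0"]:
    print(q,[(np.round(d["location"],1).tolist(),round(d["p"],2)) for d in arm.tip_of(q,S)],[(np.round(d["location"],1).tolist(),round(d["p"],2)) for d in arm.tip_of(q,U)])
print("expected foot",proj(S,t-[0,0,.0635]),"grip",proj(S,t+[0,0,.0105]),"car",proj(S,t-[0,0,.1755]))
R=[.604,-.061,.098]
roi=(215,100,110,140);im=draw(S,R,RAIL,4,roi);add(im,S,[t[0],t[1],yaw],L,4,roi,(0,200,0))
o=np.zeros((600,800,3),np.uint8);o[:560,:440]=im
roi=(370,145,45,40);im=draw(U,R,RAIL,8,roi);o[:320,440:]=im
cv2.imwrite("pics/t1.png",o)
```

```text
[ 0.53480752 -0.10827621  0.28063717] 5.604052284473327 [-0.69817132 -0.02903884 -2.79755372] [ 0.01234067 -0.15236977 -0.0016293 ]
fit side (array([ 0.53757787, -0.11525196,  0.14897254]), np.float64(-7.548338413238525))
carrier [([293.5, 162.3], 0.87), ([307.1, 232.4], 0.76), ([256.6, 326.3], 0.61)] [([381.6, 194.9], 0.81), ([143.8, 217.7], 0.67), ([264.2, 229.6], 0.63)]
carrier_grip [([292.7, 106.8], 0.79), ([255.6, 243.9], 0.61), ([307.7, 172.7], 0.59)] [([130.0, 223.2], 0.81), ([404.8, 189.0], 0.64), ([266.3, 231.2], 0.64)]
carrier_foot [([255.5, 279.5], 0.9), ([304.5, 197.5], 0.78), ([294.5, 128.9], 0.75)] [([396.6, 192.6], 0.95), ([133.0, 220.0], 0.83), ([268.4, 230.7], 0.69)]
carrier_spine [([237.8, 264.3], 0.93), ([301.7, 123.0], 0.66), ([307.9, 194.3], 0.61)] [([131.7, 212.0], 0.94), ([403.5, 202.7], 0.9), ([259.3, 232.0], 0.62)]
pocket [([293.7, 158.1], 0.54), ([266.8, 140.8], 0.52)] [([394.6, 161.5], 0.63), ([404.8, 193.1], 0.33)]
roller_side [([293.8, 156.4], 0.63), ([271.5, 142.5], 0.39), ([294.0, 131.0], 0.32)] [([392.2, 162.6], 0.76), ([382.6, 192.7], 0.65), ([406.0, 190.7], 0.33)]
mount_0 [([292.2, 154.6], 0.43)] [([380.6, 195.7], 0.67)]
expected foot [292.15047982 130.17830658] grip [292.86840073 109.22403328] car [291.12098621 160.22658965]
```

View pics/t1.png

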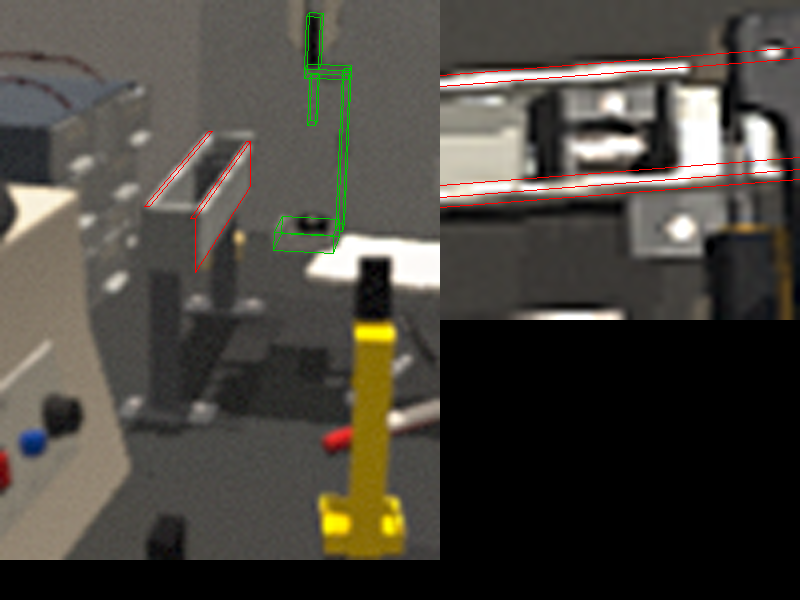

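{"fn": "jog_arm", "kwargs": {"deltas": [[[0,0,-8],0],[[0,-1,-20],0],[[0,-2,-27],0],[[0,-2,-27],0],[[8,-2,-27],0],[[22,-2,-27],0],[[38,-2,-27],0],[[52,-2,-27],0]]}}

```text
clock: 10.45
tcp_pos: [0.5884, -0.1108, 0.2541]
tcp_rot: [0.672, 0.741, 0.001, 0.001]
contact_force: [0.2, 0.6, -3.0]
grip_width: 0.0117
gripper_force: 45.0
```

{"fn": "jog_arm", "kwargs": {"deltas": [[[12,0,0],0],[[22,0,0],0],[[28,0,0],0],[[30,0,0],0],[[30,0,0],0],[[30,0,0],0]]}}

```text
clock: 11.2
tcp_pos: [0.6166, -0.111, 0.2537]
tcp_rot: [0.672, 0.741, -0.0, -0.0]
contact_force: [-0.9, 0.3, -3.1]
grip_width: 0.0118
gripper_force: 45.0
```

Run:
```python
from fit import *
s=arm.state();t=s["tcp_pos"];q=s["tcp_rot"];yaw=2*np.arctan2(q[1],q[0])-np.pi/2
print(t,np.degrees(yaw),s["contact_force"],s["ft_torque"])
S=grab("side")
z0=(t[2]-.1755)*1e3
L=[(np.array(a)+[0,0,z0],np.array(b)+[0,0,z0]) for a,b in CAR]+box(-5,2,-10,10,112+z0,154+z0)
for q in["carrier_foot","carrier_spine","pocket","roller_side"]:
    print(q,[(np.round(d["location"],1).tolist(),round(d["p"],2)) for d in arm.tip_of(q,S)])
R=[.604,-.061,.098]
roi=(240,90,60,100);im=draw(S,R,RAIL,6,roi);add(im,S,[t[0],t[1],yaw],L,6,roi,(0,200,0))
im2=draw(S,R,[],6,roi)
o=np.zeros((600,800,3),np.uint8);o[:600,:360]=im;o[:600,400:760]=im2
cv2.imwrite("pics/t2.png",o)
```

```text
[ 0.61663778 -0.11102932  0.25372332] 5.557150269203536 [-0.85127289  0.26335938 -3.08757026] [-0.02588986 -0.15547697  0.00879183]
carrier_foot [([270.8, 137.2], 0.78), ([256.0, 277.1], 0.72), ([308.6, 196.7], 0.69)]
carrier_spine [([308.8, 193.8], 0.84), ([238.9, 265.3], 0.81), ([280.4, 128.6], 0.72)]
pocket [([270.2, 140.0], 0.66)]
roller_side [([268.4, 144.2], 0.5)]
```

View pics/t2.png

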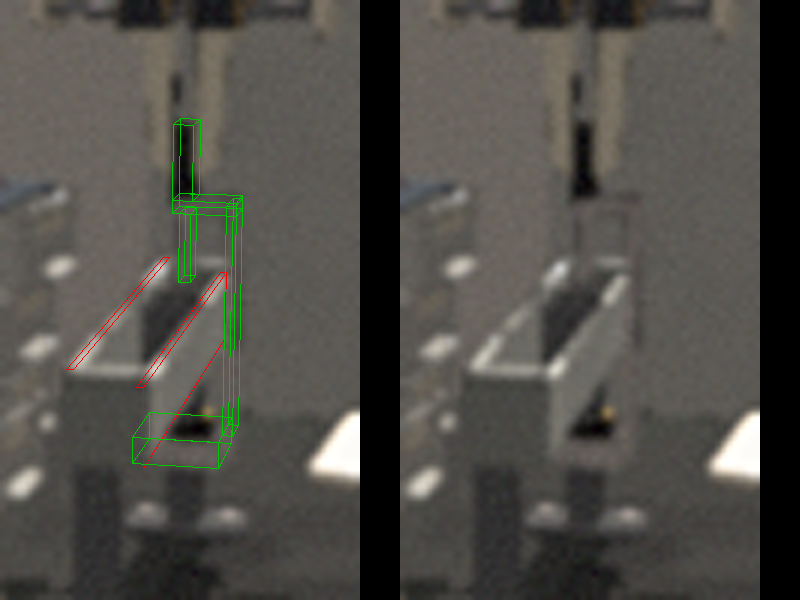

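{"fn": "jog_arm", "kwargs": {"deltas": [[[0,0,-4],0],[[0,0,-8],0],[[0,0,-11],0],[[0,0,-14],0],[[0,0,-14],0]]}}

```text
clock: 12.08
tcp_pos: [0.6168, -0.111, 0.2393]
tcp_rot: [0.672, 0.741, -0.0, -0.0]
contact_force: [-0.3, 0.4, -2.8]
grip_width: 0.0114
gripper_force: 45.0
```

{"fn": "jog_arm", "kwargs": {"deltas": [[[0,0,-2],0],[[0,0,-3],0],[[0,0,-3],0]]}}

```text
clock: 12.45
tcp_pos: [0.6169, -0.1109, 0.2366]
tcp_rot: [0.672, 0.741, -0.0, -0.0]
contact_force: [-0.2, -0.1, -1.4]
grip_width: 0.0118
gripper_force: 45.0
```

{"fn": "jog_arm", "kwargs": {"deltas": [[[0,0,-1],0],[[0,0,-1],0]]}}

```text
clock: 12.7
tcp_pos: [0.6169, -0.111, 0.2356]
tcp_rot: [0.672, 0.741, -0.0, -0.0]
contact_force: [0.0, -0.3, -1.6]
grip_width: 0.0116
gripper_force: 45.0
```

{"fn": "jog_arm", "kwargs": {"deltas": [[[0,0,-1],0],[[0,0,-1],0]]}}

```text
clock: 12.95
tcp_pos: [0.6169, -0.111, 0.2346]
tcp_rot: [0.672, 0.741, -0.0, -0.0]
contact_force: [-0.2, -0.7, -2.7]
grip_width: 0.0116
gripper_force: 45.0
```

{"fn": "jog_arm", "kwargs": {"deltas": [[[0,0,-1],0],[[0,0,-2],0],[[0,0,-2],0]]}}

```text
clock: 13.32
tcp_pos: [0.6169, -0.1109, 0.2325]
tcp_rot: [0.672, 0.741, -0.0, -0.0]
contact_force: [0.7, 0.6, -2.7]
grip_width: 0.0118
gripper_force: 45.0
```

{"fn": "jog_arm", "kwargs": {"deltas": [[[-1,0,0],0],[[-1,0,0],0]]}}

```text
clock: 13.58
tcp_pos: [0.6159, -0.111, 0.2327]
tcp_rot: [0.672, 0.741, -0.0, 0.0]
contact_force: [0.2, -0.7, -1.4]
grip_width: 0.012
gripper_force: 45.0
```

{"fn": "jog_arm", "kwargs": {"deltas": [[[-1,0,0],0],[[-1,0,0],0]]}}

```text
clock: 13.82
tcp_pos: [0.6149, -0.111, 0.2327]
tcp_rot: [0.672, 0.741, -0.0, -0.0]
contact_force: [-0.9, 0.2, -2.4]
grip_width: 0.012
gripper_force: 45.0
```

{"fn": "jog_arm", "kwargs": {"deltas": [[[-1,0,0],0],[[-1,0,0],0]]}}

```text
clock: 14.08
tcp_pos: [0.6139, -0.111, 0.2327]
tcp_rot: [0.672, 0.741, -0.0, -0.0]
contact_force: [0.2, -0.6, -2.9]
grip_width: 0.0115
gripper_force: 45.0
```

{"fn": "jog_arm", "kwargs": {"deltas": [[[-1,0,0],0],[[-1,0,0],0]]}}

```text
clock: 14.32
tcp_pos: [0.6129, -0.111, 0.2327]
tcp_rot: [0.672, 0.741, -0.0, -0.0]
contact_force: [-0.2, 0.6, -2.8]
grip_width: 0.0118
gripper_force: 45.0
```

{"fn": "jog_arm", "kwargs": {"deltas": [[[-1,0,0],0],[[-1,0,0],0]]}}

```text
clock: 14.58
tcp_pos: [0.6119, -0.1109, 0.2327]
tcp_rot: [0.672, 0.741, -0.0, -0.0]
contact_force: [1.0, -0.1, -3.2]
grip_width: 0.0118
gripper_force: 45.0
```

{"fn": "jog_arm", "kwargs": {"deltas": [[[-1,0,0],0],[[-1,0,0],0]]}}

```text
clock: 14.82
tcp_pos: [0.6116, -0.1109, 0.2329]
tcp_rot: [0.672, 0.741, 0.001, 0.001]
contact_force: [1.9, -0.6, -3.3]
grip_width: 0.0118
gripper_force: 45.0
```

{"fn": "jog_arm", "kwargs": {"deltas": [[[0.8,0,0],0],[[0.8,0,-1],0],[[0.8,0,-2],0],[[0.8,0,-2],0]]}}

```text
clock: 15.32
tcp_pos: [0.6118, -0.1109, 0.2306]
tcp_rot: [0.672, 0.741, 0.0, 0.0]
contact_force: [1.6, -0.2, -2.1]
grip_width: 0.0117
gripper_force: 45.0
```

{"fn": "jog_arm", "kwargs": {"deltas": [[[0,0,-1],0],[[0,0,-2],0],[[0,0,-2],0]]}}

```text
clock: 15.7
tcp_pos: [0.6119, -0.1109, 0.2286]
tcp_rot: [0.672, 0.741, 0.0, 0.0]
contact_force: [1.6, 0.6, -2.6]
grip_width: 0.0119
gripper_force: 45.0
```

{"fn": "jog_arm", "kwargs": {"deltas": [[[0,0,-1],0],[[0,0,-2],0],[[0,0,-2],0]]}}

```text
clock: 16.08
tcp_pos: [0.6118, -0.1109, 0.2266]
tcp_rot: [0.672, 0.741, 0.0, 0.0]
contact_force: [1.9, 0.6, -3.0]
grip_width: 0.0119
gripper_force: 45.0
```

{"fn": "jog_arm", "kwargs": {"deltas": [[[0.3,0,-1],0],[[0.3,0,-2],0],[[0.3,0,-2],0]]}}

```text
clock: 16.45
tcp_pos: [0.6119, -0.111, 0.2244]
tcp_rot: [0.672, 0.741, -0.0, -0.0]
contact_force: [0.7, 0.5, -2.2]
grip_width: 0.0116
gripper_force: 45.0
```

{"fn": "jog_arm", "kwargs": {"deltas": [[[0,0,-1],0],[[0,0,-2],0],[[0,0,-2],0]]}}

```text
clock: 16.82
tcp_pos: [0.6119, -0.111, 0.2225]
tcp_rot: [0.672, 0.741, -0.0, -0.0]
contact_force: [1.3, 0.9, -3.5]
grip_width: 0.0117
gripper_force: 45.0
```

{"fn": "jog_arm", "kwargs": {"deltas": [[[0,0,-1],0],[[0,0,-1],0]]}}

```text
clock: 17.08
tcp_pos: [0.612, -0.111, 0.2215]
tcp_rot: [0.672, 0.741, -0.0, -0.0]
contact_force: [-0.5, -0.5, -3.0]
grip_width: 0.0115
gripper_force: 45.0
```

{"fn": "jog_arm", "kwargs": {"deltas": [[[0,0,-1],0],[[0,0,-1],0]]}}

```text
clock: 17.32
tcp_pos: [0.6119, -0.111, 0.2205]
tcp_rot: [0.672, 0.741, -0.0, -0.0]
contact_force: [0.2, 0.2, -2.5]
grip_width: 0.012
gripper_force: 45.0
```

{"fn": "jog_arm", "kwargs": {"deltas": [[[0,0,-1],0],[[0,0,-1],0]]}}

```text
clock: 17.58
tcp_pos: [0.6119, -0.111, 0.2195]
tcp_rot: [0.672, 0.741, -0.0, -0.0]
contact_force: [0.5, -1.2, -2.3]
grip_width: 0.0115
gripper_force: 45.0
```

{"fn": "jog_arm", "kwargs": {"deltas": [[[0,0,-1],0],[[0,0,-1],0]]}}

```text
clock: 17.82
tcp_pos: [0.6119, -0.1109, 0.2186]
tcp_rot: [0.672, 0.741, -0.0, -0.0]
contact_force: [0.9, -0.5, -1.7]
grip_width: 0.0116
gripper_force: 45.0
```

{"fn": "jog_arm", "kwargs": {"deltas": [[[0,0,-1],0],[[0,0,-1],0]]}}

```text
clock: 18.08
tcp_pos: [0.612, -0.111, 0.2182]
tcp_rot: [0.672, 0.741, -0.0, 0.0]
contact_force: [-1.4, 0.8, 0.6]
grip_width: 0.0118
gripper_force: 45.0
```

{"fn": "jog_arm", "kwargs": {"deltas": [[[0,0,-1],0],[[0,0,-1],0]]}}

```text
clock: 18.32
tcp_pos: [0.612, -0.111, 0.2167]
tcp_rot: [0.672, 0.741, -0.0, -0.0]
contact_force: [-0.9, -0.3, 1.2]
grip_width: 0.0116
gripper_force: 45.0
```

{"fn": "jog_arm", "kwargs": {"deltas": [[[0,0,-0.7],0],[[0,0,-0.7],0]]}}

```text
clock: 18.58
tcp_pos: [0.612, -0.111, 0.2158]
tcp_rot: [0.672, 0.741, -0.0, -0.0]
contact_force: [-1.0, -0.5, 1.0]
grip_width: 0.0115
gripper_force: 45.0
```

{"fn": "jog_arm", "kwargs": {"deltas": [[[0,0,-0.7],0],[[0,0,-0.7],0]]}}

```text
clock: 18.82
tcp_pos: [0.612, -0.111, 0.215]
tcp_rot: [0.672, 0.741, -0.0, -0.0]
contact_force: [-0.7, -0.1, 0.9]
grip_width: 0.0118
gripper_force: 45.0
```

{"fn": "jog_arm", "kwargs": {"deltas": [[[0,0,-1],0],[[0,0,-1],0]]}}

```text
clock: 19.08
tcp_pos: [0.612, -0.111, 0.214]
tcp_rot: [0.672, 0.741, -0.0, -0.0]
contact_force: [-1.4, 0.2, -0.3]
grip_width: 0.0117
gripper_force: 45.0
```

{"fn": "jog_arm", "kwargs": {"deltas": [[[0,0,-1],0],[[0,0,-1],0]]}}

```text
clock: 19.32
tcp_pos: [0.612, -0.1109, 0.213]
tcp_rot: [0.672, 0.741, -0.0, -0.0]
contact_force: [-1.3, 0.2, -1.0]
grip_width: 0.0117
gripper_force: 45.0
```

{"fn": "jog_arm", "kwargs": {"deltas": [[[0,0,-0.7],0],[[0,0,-0.7],0]]}}

```text
clock: 19.58
tcp_pos: [0.612, -0.1109, 0.2124]
tcp_rot: [0.672, 0.741, -0.0, -0.0]
contact_force: [-1.2, 0.2, -1.2]
grip_width: 0.0118
gripper_force: 45.0
```

{"fn": "jog_arm", "kwargs": {"deltas": [[[0,0,-0.7],0],[[0,0,-0.7],0]]}}

```text
clock: 19.82
tcp_pos: [0.612, -0.1109, 0.2117]
tcp_rot: [0.672, 0.741, -0.0, -0.0]
contact_force: [-0.2, -0.4, -1.2]
grip_width: 0.0115
gripper_force: 45.0
```

{"fn": "jog_arm", "kwargs": {"deltas": [[[0,0,-0.7],0],[[0,0,-0.7],0]]}}

```text
clock: 20.08
tcp_pos: [0.612, -0.1109, 0.211]
tcp_rot: [0.672, 0.741, -0.0, -0.0]
contact_force: [-0.4, 0.2, -0.2]
grip_width: 0.0118
gripper_force: 45.0
```

{"fn": "jog_arm", "kwargs": {"deltas": [[[0,0,-0.7],0],[[0,0,-0.7],0]]}}

```text
clock: 20.32
tcp_pos: [0.612, -0.1109, 0.2102]
tcp_rot: [0.672, 0.741, -0.0, -0.0]
contact_force: [-0.5, 0.3, -1.2]
grip_width: 0.0118
gripper_force: 45.0
```

{"fn": "jog_arm", "kwargs": {"deltas": [[[0,0,-0.7],0],[[0,0,-0.7],0]]}}

```text
clock: 20.58
tcp_pos: [0.612, -0.1109, 0.2101]
tcp_rot: [0.672, 0.741, -0.0, -0.0]
contact_force: [-1.4, 0.2, 1.6]
grip_width: 0.0115
gripper_force: 45.0
```

{"fn": "jog_arm", "kwargs": {"deltas": [[[0,0,-0.5],0],[[0,0,-0.5],0]]}}

```text
clock: 20.82
tcp_pos: [0.612, -0.1109, 0.2099]
tcp_rot: [0.672, 0.741, 0.0, 0.0]
contact_force: [-3.0, -1.2, 4.1]
grip_width: 0.0113
gripper_force: 45.0
```

{"fn": "jog_arm", "kwargs": {"deltas": [[[0,0,-0.5],0],[[0,0,-0.5],0]]}}

```text
clock: 21.08
tcp_pos: [0.612, -0.1109, 0.2099]
tcp_rot: [0.672, 0.741, 0.0, 0.0]
contact_force: [-4.1, -0.6, 6.3]
grip_width: 0.0117
gripper_force: 45.0
```

{"fn": "jog_arm", "kwargs": {"deltas": [[[0,0,-0.5],0],[[0,0,-0.5],0],[[0,0,-0.5],0],[[0,0,-0.5],0]]}}

```text
clock: 21.58
tcp_pos: [0.612, -0.1109, 0.2098]
tcp_rot: [0.672, 0.741, 0.0, 0.0]
contact_force: [-3.8, -0.2, 9.0]
grip_width: 0.0115
gripper_force: 45.0
```

Run:
```python
from fit import *
f=[]
for i in range(5):
    S=grab("side");s=arm.state();f.append(s["contact_force"])
t=s["tcp_pos"];print(np.mean(f,0),t,s["ft_torque"])
q=s["tcp_rot"];yaw=2*np.arctan2(q[1],q[0])-np.pi/2
z0=(t[2]-.1755)*1e3
L=[(np.array(a)+[0,0,z0],np.array(b)+[0,0,z0]) for a,b in CAR]
roi=(240,90,60,100);o=np.zeros((600,800,3),np.uint8)
im=draw(S,[.6018,-.061,.098],RAIL,6,roi);add(im,S,[t[0],t[1],yaw],L,6,roi,(0,200,0));o[:600,:360]=im;o[:600,400:760]=draw(S,[0,0,0],[],6,roi)
cv2.imwrite("pics/p1.png",o)
```

```text
[-3.66729134  0.07851075  8.90081884] [ 0.61207076 -0.11089797  0.20983393] [-0.01098555  1.03959421 -0.01749041]
```

View pics/p1.png

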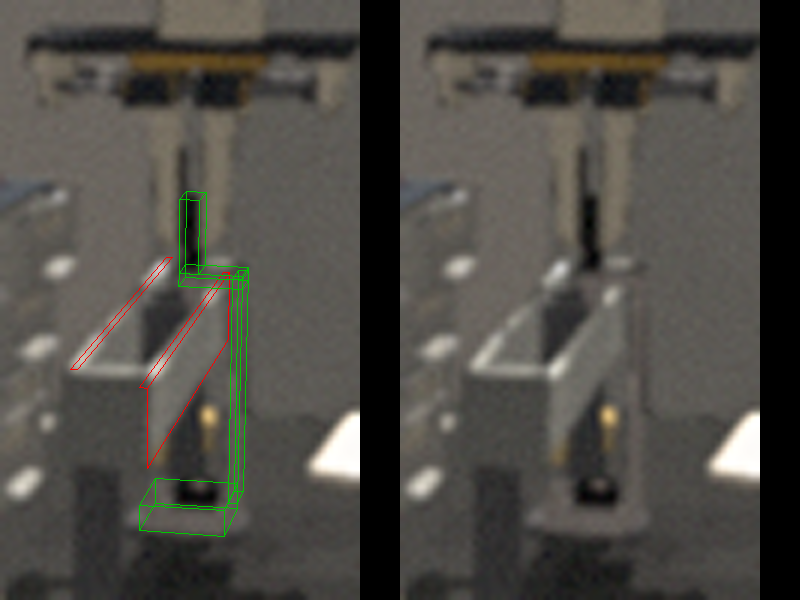

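{"fn": "jog_arm", "kwargs": {"deltas": [[[0,0,0.6],0],[[-0.4,0,1.0],0],[[-0.4,0,1.3],0],[[-0.4,0,1.3],0]]}}

```text
clock: 22.32
tcp_pos: [0.612, -0.1109, 0.2099]
tcp_rot: [0.672, 0.741, 0.0, 0.0]
contact_force: [-3.0, 0.2, 4.7]
grip_width: 0.0118
gripper_force: 45.0
```

{"fn": "jog_arm", "kwargs": {"deltas": [[[0,0,0],0],[[0,0,0],0],[[0,0,0],0],[[0,0,0],0],[[0,0,0],0]], "gripper": -0.1}}

```text
clock: 22.95
tcp_pos: [0.6117, -0.1109, 0.2094]
tcp_rot: [0.672, 0.741, 0.0, -0.0]
contact_force: [0.3, -0.1, 0.9]
grip_width: 0.0505
gripper_force: 0.0
```

{"fn": "jog_arm", "kwargs": {"deltas": [[[0,0,20],0],[[0,0,50],0],[[0,0,80],0],[[0,0,100],0],[[0,0,100],0],[[0,0,100],0]]}}

```text
clock: 23.7
tcp_pos: [0.6111, -0.111, 0.3084]
tcp_rot: [0.672, 0.741, -0.001, -0.001]
contact_force: [-0.3, -0.6, 0.0]
grip_width: 0.0515
gripper_force: 0.0
```

Run:
```python
from fit import *
S=grab("side")
t=[.612,-.111];z0=34.3
L=[(np.array(a)+[0,0,z0],np.array(b)+[0,0,z0]) for a,b in CAR]
roi=(240,90,60,100);o=np.zeros((600,800,3),np.uint8)
im=draw(S,[t[0],t[1],.098],L,6,roi);o[:600,:360]=im;o[:600,400:760]=draw(S,[0,0,0],[],6,roi)
cv2.imwrite("pics/e1.png",o);s=arm.state();print(s["clock"],s["contact_force"])
```

```text
23.75 [ 0.02888522 -0.58113364  0.20115015]
```

View pics/e1.png

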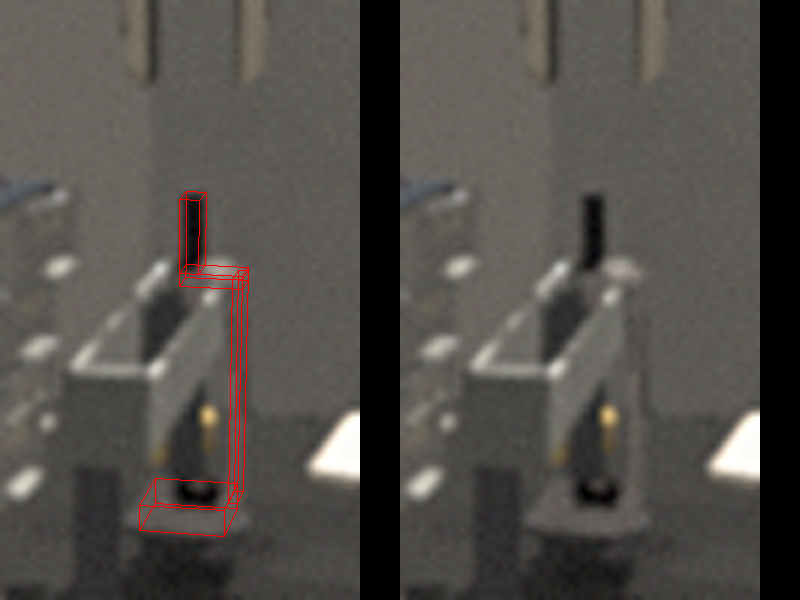

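```bash
python3 -c "
from station import arm
print(arm.hand_in())"
```

```text
the job is handed in; nothing more can be done
None
```

The steel carrier hangs upright in the trolley's pocket with the specimen in its cup. I pressed it home with about 12 N by the wrist reading and its weight, released it and handed the job in at about 24 s; no verdict came back.

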